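Nip a glued block in the locking forceps

ROBOT

A 6-joint arm with a two-finger parallel gripper is mounted at the origin on a cart in front of the work surface, level with it; the furniture and walls round the work are solid. World frame = base frame: x ahead of the robot, y to its left, z up, the work surface at z = 0. Lengths are in m, angles in rad, forces in N, time in s.
With the tool pointing down it reaches from about 0.375 to 0.9 m from the base axis. Payload 3.1 kg.
Tool frame: the origin (TCP) lies between the finger pads; the fingertips stand 11 mm ahead of it and the grasp point (between the pads) lies 8 mm behind it; z points along the fingers, y is the direction in which the jaws open and shut (so a half turn about z gives the same grasp; the last joint's range is limited). The gripper opens to 85 mm and grips with 20 to 120 N. Pads are 22 mm wide; open, the fingers measure 114 mm over their backs; the gripper's body (76 mm by 85 mm) begins 54 mm behind the grasp point. The pads swing forward as they close: fully open they stand 13 mm farther back than shut.
Start: joints at [1.01, 0.527, 1.433, -0, 1.181, -0.178], TCP at [0.233, 0.58, 0.212] pointing down, gripper open.
Joint ranges: [-3.08, 3.08], [-0.75, 2.2], [0.22, 2.44], [-1.43, 4.57], [0, 2.65], [-2.85, 2.85]. Speed limits (rad/s): [2.79, 2.79, 3.14, 3.14, 3.14, 3.14].

INTERFACE

Orientations are given as a unit quaternion [x, y, z, w].
In Python, from station import manip gives the robot as it stands. The module is installed in compiled form; this text tells all that it offers.
- The arm moves only by the tool arm_command, never from a script. Its argument "rows" is a list of rows, each a list of 3 entries, a list of its own where there are three numbers: the shift along the world's x, y, z in mm, then the turn about the world's z in rad, then the closure, from -1 (fully open) to 1 (shut), so that 0 is half open. A call has 1 to 12 rows; each row shifts and turns the commanded pose from where the row before left it; what a row does not reach is not made up. A row lasts 1/8 s, in which the tool goes at most 62.5 mm and 10.7 degrees, less where a joint would pass 70% of its speed; a pose out of reach is approached as far as the arm can. A call with a gripper value outside its range is refused whole. The fingers move at their own pace and stop on an object; "squeeze" is the grip in N (left out, the last holds). Time passes only in rows, so rows that do not move let the fingers close. It gives the time, the measured TCP pose, the force and the opening at its end, in the units of the state.
- manip.sense(): the state, without advancing time (a new reading comes with each control period).
- manip.snapshot(name): name is "scene" or "top" or "wrist"; returns the picture (480x640x3 uint8, blue, green, red); there is no depth.
- manip.get_calibration(name): a dict with "fovy" (degrees; the focal length in pixels is half the picture's height over the tangent of half this angle, whatever the lens; pixels are square), "cx", "cy" (the principal point, pixels), "R" (3x3) and "t" (3): a world point X has camera coordinates R X + t. Camera axes: x right, y down, z forward; pixel columns grow to the right and rows downward; lengths in m; the calibration is good to about 2 mm. A picture is of the moment at which its call begins: read the wrist's pose just before it. get_calibration takes no time and is no camera call; for the wrist camera it gives the pose at the moment of the call.
- manip.sign_off(): hands the job in, once; it reports no verdict.
The state is a dict: "t": time; "q": joint angles; "qd": joint speeds; "tau": joint torques, N m; "tcp_pos": TCP position; "tool_rot": TCP orientation; "force": force on the tool from outside, world axes, zero at the start; "ft_torque": the same for the moment, N m; "finger_gap": opening from 0.0 (shut) to 1.0 (fully open).
Only numpy, scipy, OpenCV 4.12 (cv2) and the standard library are available. Lean on these libraries where they do the work, as an engineer would, in place of code of your own. Each camera call takes 0.05 s, during which the arm holds its last target.

TASK

The two wooden slats of the little block have just been glued; press them together in the bench forceps. Push the free ring handle towards the other handle until the jaws bite the block, go two ratchet clicks farther and no more (too tight squeezes out the glue), and leave it locked with your hand off for at least two seconds. Then press the springy ring handle gently downwards, without bending it, so that the ratchet lets go and the free handle springs fully open; never touch the block itself, leave it standing upright on its seat, and do not disturb the things around.

Things in the scene. Friction and masses are not known exactly. Their poses are not given: they have to be found in the camera images.
- forceps_base: Blue heavy stand, fixed, plate 165 x 150 x 12 mm, carrying steel locking forceps (like a large hemostat lying flat). Origin: under the pivot, on the table. -x points from the pivot to the two finger rings, +x to jaws and block, z up. The ring handles overhang the plate, over bare table.
- pivot (a point): Centre of the pivot (vertical hinge axis of the free handle), 45 mm above the table; axes as the stand's. The force at the free handle's ring ripples by up to about 3 N with each tooth, alike for every tooth; at the bite it rises by 2 to 3 N within 0.02 rad, then by 3 to 4 N more per click.
- handle (a joint): Free handle's angle, rad: 0 open (stop), grows as it closes, stop at 0.58. A weak spring opens it (2.5 to 4 N at the ring). Clicks come every 0.05, the first at 0.06; pushed 0.01 past a click and let go, it settles back about 0.02 onto that tooth and is held. The bite comes anywhere from 0.16 to 0.44, as the anvil behind the block is set differently each time.
- handle_ring (a point): Centre of the free handle's finger ring (round bar 8 mm, outside diameter 30 mm), 130 mm from the pivot axis, 45 mm above the table. Open, it lies at (-106, +76) mm in the stand's frame; it closes on an arc about the pivot towards the stand's -y. Push it from its outer (+y) side, where 40 mm are free. Axes: the stand's, turned with the handle.
- spring_handle (a joint): Downward bend of the springy handle, rad: 0 at rest. It does not move sideways; it bends down about the pivot against a spring. The ratchet lets go at about 0.03 (4 mm and 3 to 6 N at the ring); keep it pressed until the free handle has swung open. Beyond 0.12 (15 mm, 10 N) it is bent. It stirs a little by itself at each click.
- spring_ring (a point): Centre of the springy handle's finger ring (round bar 8 mm, outside diameter 30 mm), 130 mm from the pivot axis, at (-124, -38) mm in the stand's frame, 40 mm above the table (top of the bar at 44 mm). Press it down from above.
- jaw: Moving steel jaw, on the free handle through a stiff spring; its rounded nose, 65 mm from the pivot, pushes the block towards the stand's +y against the anvil. Origin: under the pivot on the table; turns with the jaw. At the second click after the bite it holds the block with 10 to 17 N; under 9 N is too loose, over 22 N too tight.
- glued_block: Block of a light and a dark wooden slat glued face to face, 30 x 24 x 34 mm, 60 g, loose, standing on the stand's blue seat (30 mm above the table) between jaw and anvil; closing slides it up to 25 mm. Origin: centre of its underside; y across the glue joint.
- glue_stick: Glue stick with blue cap, 26 mm across, 94 mm high, standing loose beside the stand; origin at the centre of its underside.
- dye_bottle: Blue dropper bottle, 35 mm across, 96 mm high, standing loose beside the stand; origin at the centre of its underside.
- blue_jar: Jar with blue lid, 44 mm across, 64 mm high, standing loose beside the stand; origin at the centre of its underside.
There are look-alikes about, which are no part of the job. What is meant by the glued_block is not pink, and is the larger of those in its own colour.

How it is judged:
On the way, in this order (a step that is already met when the one before it is completed fails the run):
1. the ratchet holds the block clamped with at least 9 N, untouched by the robot, for 1.8 s (contact force between jaw and glued_block above 9 N and contact force between each of the arm, the fingers and forceps_base below 0.1 N), for 1.8 s.
2. the ratchet is released and the free handle springs open (value of joint handle below 0.04 rad), for 0.1 s.
At the end, for the whole second after the job is handed in: The free handle is open (joint under 0.04 rad), the springy handle is up again (under 0.01 rad), the jaw no longer presses the block, and the block stands at rest and upright (within 0.1 rad) on the seat, 45 to 85 mm from the pivot (value of joint handle below 0.04 rad and value of joint spring_handle below 0.01 rad and contact force between jaw and glued_block below 0.5 N and angle between glued_block's own z axis and vertical below 0.1 rad and height (world z) of glued_block between 0.027 and 0.034 m and horizontal distance between glued_block and forceps_base between 0.045 and 0.085 m and linear speed of glued_block below 0.01 m/s); the robot touches nothing.
It fails at once if the block is squeezed with more than 22 N (contact force between jaw and glued_block above 22 N).
It fails at once if the springy handle is bent beyond 0.12 rad (value of joint spring_handle above 0.12 rad).
It fails at once if the robot touches the block (contact force between any of the fingers, the arm and glued_block above 0.5 N).
It fails at once if the block tips over (angle between glued_block's own z axis and vertical above 0.4 rad).
It fails at once if a thing around is shifted by more than 20 mm (distance of any of glue_stick, dye_bottle, blue_jar from where it was at the start of the episode above 0.02 m).
It also fails if it takes over 72 s, if anything falls off the work surface, if the arm or the gripper's body presses on something with over 40 N, if the wrist force passes 120 N, or if a joint passes its speed limit or range.

## Working session

There is one attempt and no reset: what is moved stays moved. The work goes in short steps, Python scripts to look and compute and a tool call to move; the robot and the scene stay as the last step left them, time stands still between calls to the robot, and variables do not carry over. Pictures are saved under pics/ and viewed, and the job is handed in when it is done.

Besides the shell and the picture viewer there is one more tool, called after "Emit:" as name([rows], argument=value, ...), one row to a line, values as JSON. arm_command: Moves the arm, as the interface text tells. Its arguments: {"type":"object","properties":{"rows":{"type":"array","items":{"type":"array"}},"squeeze":{"type":"number"}},"required":["rows"]}

```bash
mkdir -p pics; ls
python3 - <<'E'
from station import manip
import cv2,json
s=manip.sense(); print(s)
for n in ("scene","top"):
    im=manip.snapshot(n); cv2.imwrite(f"pics/{n}0.png",im); c=manip.get_calibration(n); print(n,c)
E
```

```text
pics
{'t': 0.0, 'q': array([ 1.01052951e+00,  5.28487406e-01,  1.43390695e+00,  3.35894978e-05,
        1.18141929e+00, -1.78479514e-01]), 'qd': array([ 3.56344015e-05, -1.58111048e-03,  3.57437824e-04, -1.36319305e-04,
        1.48569038e-03, -1.73904055e-04]), 'tau': array([-5.27598513e-04, -4.42334890e+01, -1.78030103e+01, -2.40239997e-04,
        8.24905612e-03,  1.62962567e-05]), 'tcp_pos': array([0.23240023, 0.57936031, 0.21091916]), 'tool_rot': array([ 1.89742548e-01,  9.81833251e-01, -1.02999029e-03, -4.15406438e-04]), 'force': array([-0.34141109,  0.19143126, -0.05337188]), 'ft_torque': array([-0.00627861,  0.00692832, -0.01415128]), 'finger_gap': 1.0034568684924707}
scene {'fovy': 49.47831743432236, 'cx': 318.4537892912193, 'cy': 237.74744017396225, 'R': array([[ 0.57488935, -0.81811069, -0.01404042],
       [-0.37491447, -0.24812401, -0.89323771],
       [ 0.72728356,  0.51877681, -0.44936539]]), 't': array([-0.34870123,  0.28711127,  0.38958831])}
top {'fovy': 52.88994282781804, 'cx': 320.8670272021809, 'cy': 246.38860691770523, 'R': array([[ 8.70057975e-04, -9.99943154e-01, -1.06269157e-02],
       [-9.98499652e-01, -2.86867672e-04, -5.47573010e-02],
       [ 5.47511398e-02,  1.06586136e-02, -9.98443141e-01]]), 't': array([0.04081345, 0.6355223 , 0.89375733])}
```

View pics/scene0.png

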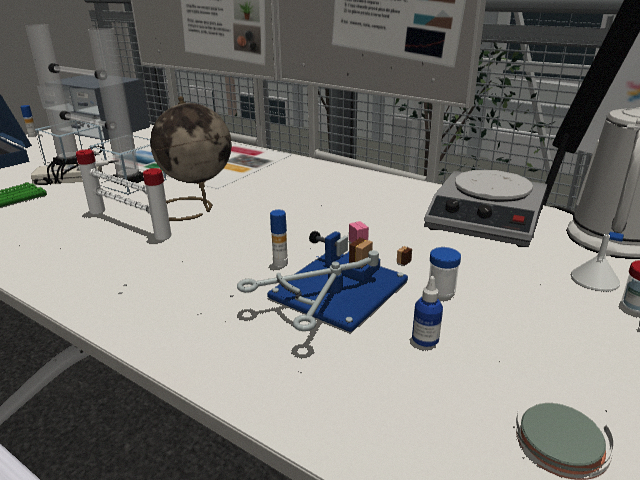

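View pics/top0.png

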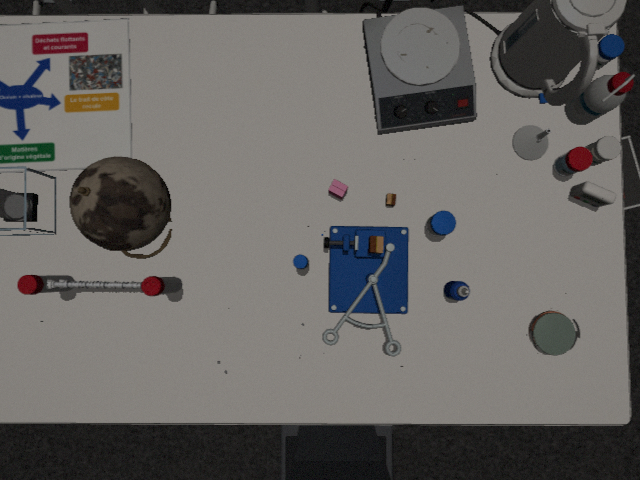

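```bash
cat > h.py <<'E'
import numpy as np,cv2
from station import manip
def K(c):
    f=240/np.tan(np.radians(c['fovy'])/2); return f
def ray(c,u,v,z):
    f=K(c);d=np.array([(u-c['cx'])/f,(v-c['cy'])/f,1.]);R=np.array(c['R']);t=np.array(c['t'])
    o=-R.T@t;w=R.T@d;return o+w*(z-o[2])/w[2]
def proj(c,X):
    p=np.array(c['R'])@np.array(X)+np.array(c['t']);f=K(c);return np.array([f*p[0]/p[2]+c['cx'],f*p[1]/p[2]+c['cy']])
E
python3 - <<'E'
from h import *
im=cv2.imread('pics/top0.png')
cv2.imwrite('pics/top0z.png',cv2.resize(im[215:365,300:480],None,fx=4.4,fy=4,interpolation=cv2.INTER_CUBIC)[:600,:800])
im=cv2.imread('pics/scene0.png')
cv2.imwrite('pics/scene0z.png',cv2.resize(im[200:350,230:430],None,fx=4,fy=4,interpolation=cv2.INTER_CUBIC))
E
```

```text
(no output)
```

View pics/top0z.png

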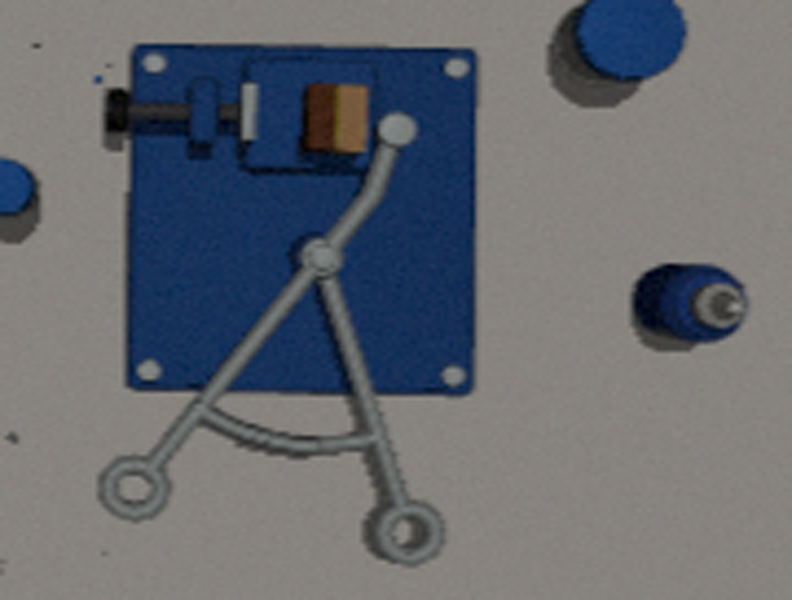

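View pics/scene0z.png

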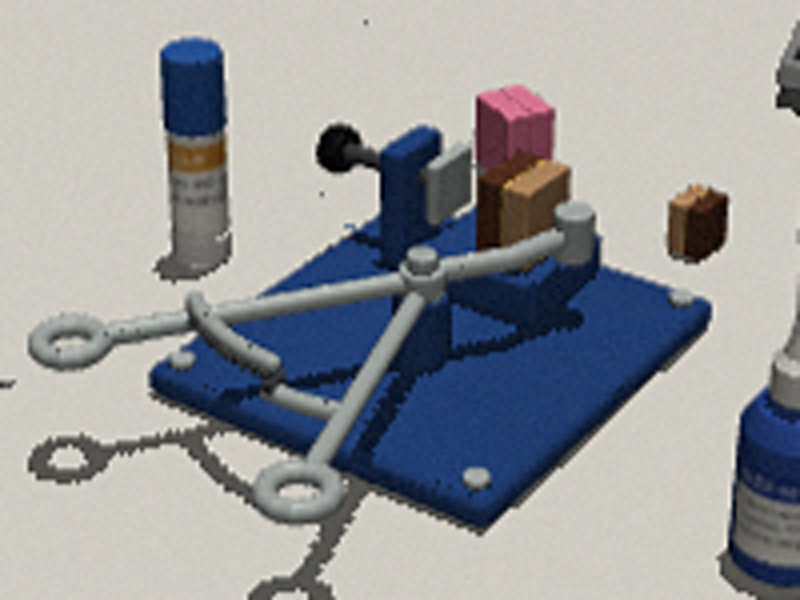

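Run:
```python
from h import *
ct=manip.get_calibration('top');cs=manip.get_calibration('scene')
P={'free':((330.7,337),(247.2,285.5),.045),'spr':((393.2,348),(304.7,322.8),.040),'piv':((373,279.3),(335.7,266.5),.05)}
W={}
for k,(a,b,z) in P.items():
    A=ray(ct,*a,z);B=ray(cs,*b,z);W[k]=A
    Pt=K(ct)*1
    def M(c): 
        k=np.array([[K(c),0,c['cx']],[0,K(c),c['cy']],[0,0,1]]);return k@np.c_[c['R'],c['t']]
    X=cv2.triangulatePoints(M(ct),M(cs),np.array(a,float).reshape(2,1),np.array(b,float).reshape(2,1));X=(X[:3]/X[3]).ravel()
    print(k,A.round(4),B.round(4),'tri',X.round(4)); W[k]=(A+B)/2
# fit stand pose
S=np.array([[-.106,.076],[-.124,-.038],[0,0]]);Q=np.array([W[k][:2] for k in P])
sc=S.mean(0);qc=Q.mean(0);H=(S-sc).T@(Q-qc);th=np.arctan2(H[0,1]-H[1,0],H[0,0]+H[1,1])
R=np.array([[np.cos(th),-np.sin(th)],[np.sin(th),np.cos(th)]]);t=qc-R@sc
print('yaw',th,'origin',t,'res',(Q-(S@R.T+t)).round(4))
for n,(a,z) in {'glue':((301,262),.094),'dye':((461,291),.096),'jar':((442,223),.064)}.items():
    w=ray(ct,*a,z)[:2];print(n,w.round(3),'stand',(R.T@(w-t)).round(3))
print('tilt reach',np.linalg.norm(Q,axis=1))
```

```text
free [0.4695 0.0229 0.045 ] [0.4676 0.0222 0.045 ] tri [0.4691 0.0232 0.0439]
spr [ 0.4493 -0.0908  0.04  ] [ 0.4478 -0.0913  0.04  ] tri [ 0.449  -0.0907  0.0391]
piv [ 0.574  -0.0537  0.05  ] [ 0.5723 -0.0555  0.05  ] tri [ 0.5741 -0.054   0.0487]
yaw -0.014584919269443686 origin [ 0.57321933 -0.05480636] res [[ 0.0002 -0.0002]
 [-0.0001 -0.    ]
 [-0.0001  0.0002]]
glue [0.604 0.075] stand [0.029 0.13 ]
dye [ 0.555 -0.2  ] stand [-0.016 -0.145]
jar [ 0.675 -0.176] stand [ 0.104 -0.12 ]
tilt reach [0.46909767 0.457674   0.57574117]
```

Emit:
arm_command([
  [[25, -51.8, 0], -0.1524, 1],
  [[25, -51.8, 0], -0.1524, 1],
  [[25, -51.8, 0], -0.1524, 1],
  [[25, -51.8, 0], -0.1524, 1],
  [[25, -51.8, 0], -0.1524, 1],
  [[25, -51.8, 0], -0.1524, 1],
  [[25, -51.8, 0], -0.1524, 1],
  [[25, -51.8, 0], -0.1524, 1],
  [[25, -51.8, 0], -0.1524, 1],
  [[25, -51.8, 0], -0.1524, 1],
  [[0, 0, -40], 0, 1],
  [[0, 0, 0], 0, 1],
])

```text
t: 1.6
tcp_pos: [0.4802, 0.0615, 0.1696]
tool_rot: [0.816, 0.579, -0.003, -0.003]
force: [-1.0, 1.2, -0.8]
finger_gap: -0.003
```

Emit:
arm_command([
  [[0, 0, -45], 0, 1],
  [[0, 0, -45], 0, 1],
  [[0, 0, -44], 0, 1],
  [[0, 0, 0], 0, 1],
  [[0, 0, 0], 0, 1],
])

```text
t: 2.22
tcp_pos: [0.4838, 0.0625, 0.0394]
tool_rot: [0.815, 0.58, 0.001, 0.001]
force: [0.4, 0.2, 0.4]
finger_gap: 0.0
```

Run:
```python
from h import *
im=manip.snapshot('scene');s=manip.sense();print(s['t'],s['tcp_pos'],s['force'])
cv2.imwrite('pics/s1.png',cv2.resize(im[180:350,200:420],None,fx=3.5,fy=3.5,interpolation=cv2.INTER_CUBIC))
im=manip.snapshot('top')
cv2.imwrite('pics/t1.png',cv2.resize(im[215:365,290:490],None,fx=4,fy=4,interpolation=cv2.INTER_CUBIC))
print(manip.sense()['force'])
```

```text
2.275 [0.4842888  0.06230488 0.03987613] [1.30785694e-01 5.46413317e-01 3.76520921e-04]
[ 0.36831791 -0.37240958  0.1237806 ]
```

View pics/s1.png

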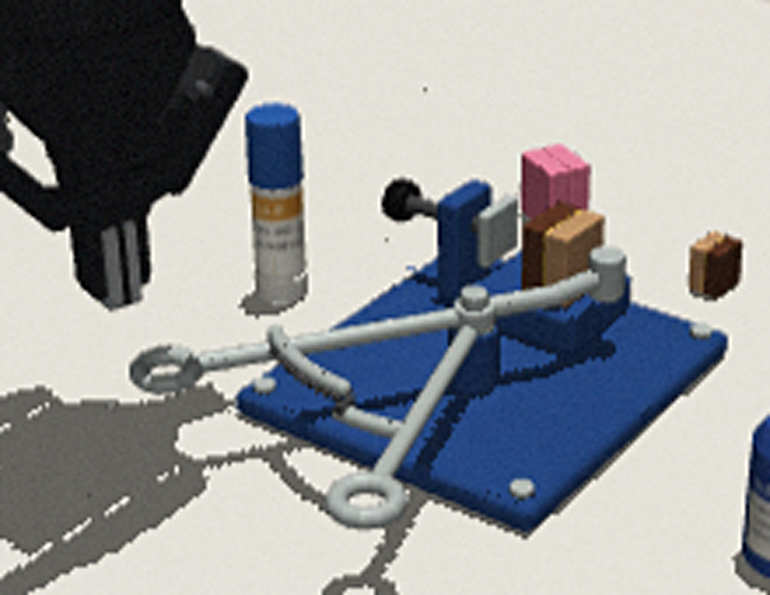

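View pics/t1.png

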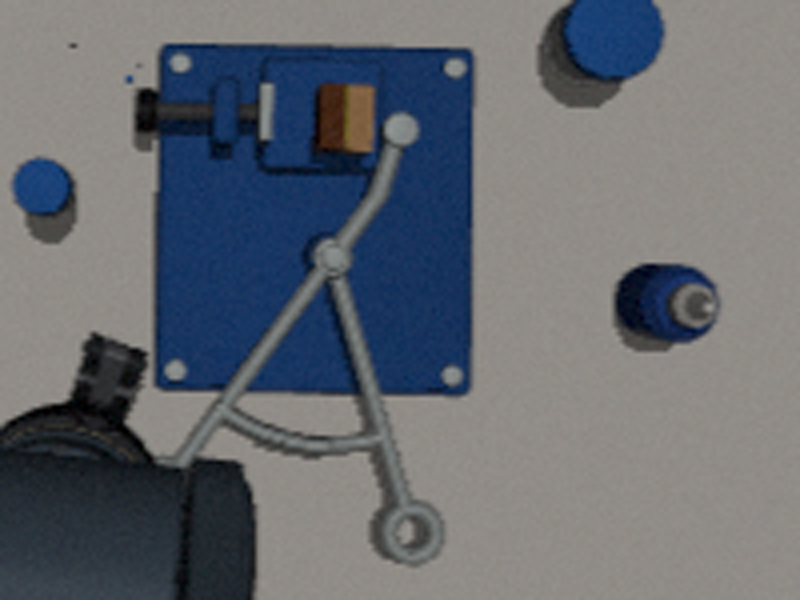

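Emit:
arm_command([
  [[-2, -5.6, -3], 0, 1],
  [[-2, -5.6, -3], 0, 1],
  [[0, 0, 0], 0, 1],
  [[0, 0, 0], 0, 1],
])

```text
t: 2.82
tcp_pos: [0.4788, 0.0506, 0.0319]
tool_rot: [0.815, 0.579, -0.0, -0.0]
force: [-0.4, 1.0, 0.2]
finger_gap: -0.001
```

Emit:
arm_command([
  [[-0.4, -1.1, 0], 0, 1],
  [[-0.4, -1.1, 0], 0, 1],
])

```text
t: 3.08
tcp_pos: [0.478, 0.0486, 0.0319]
tool_rot: [0.815, 0.579, -0.0, -0.0]
force: [-0.1, 0.4, 0.2]
finger_gap: 0.0
```

Emit:
arm_command([
  [[-0.4, -1.1, 0], 0, 1],
  [[-0.4, -1.1, 0], 0, 1],
])

```text
t: 3.32
tcp_pos: [0.4772, 0.0463, 0.0319]
tool_rot: [0.815, 0.579, -0.0, -0.0]
force: [0.0, 0.3, 0.3]
finger_gap: 0.0
```

Emit:
arm_command([
  [[-0.4, -1.1, 0], 0, 1],
  [[0, 0, 0], 0, 1],
])

```text
t: 3.58
tcp_pos: [0.4768, 0.0452, 0.0319]
tool_rot: [0.815, 0.579, -0.0, -0.0]
force: [0.8, 0.2, 0.1]
finger_gap: 0.0
```

Emit:
arm_command([
  [[-0.4, -1.1, 0], 0, 1],
  [[0, 0, 0], 0, 1],
])

```text
t: 3.82
tcp_pos: [0.4764, 0.0441, 0.0319]
tool_rot: [0.815, 0.579, -0.0, -0.0]
force: [-0.0, 0.4, 0.3]
finger_gap: -0.001
```

Emit:
arm_command([
  [[-0.4, -1.1, 0], 0, 1],
  [[0, 0, 0], 0, 1],
])

```text
t: 4.08
tcp_pos: [0.476, 0.043, 0.0319]
tool_rot: [0.815, 0.579, -0.0, -0.0]
force: [-0.7, -0.6, -0.3]
finger_gap: -0.002
```

Emit:
arm_command([
  [[-0.4, -1.1, 0], 0, 1],
  [[0, 0, 0], 0, 1],
])

```text
t: 4.32
tcp_pos: [0.4756, 0.0419, 0.0319]
tool_rot: [0.815, 0.579, -0.0, -0.0]
force: [-0.1, 0.1, 0.2]
finger_gap: -0.005
```

Run:
```python
from h import *
im=manip.snapshot('scene')
cv2.imwrite('pics/s2.png',cv2.resize(im[230:330,210:340],None,fx=6,fy=6,interpolation=cv2.INTER_CUBIC))
```

```text
(no output)
```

View pics/s2.png

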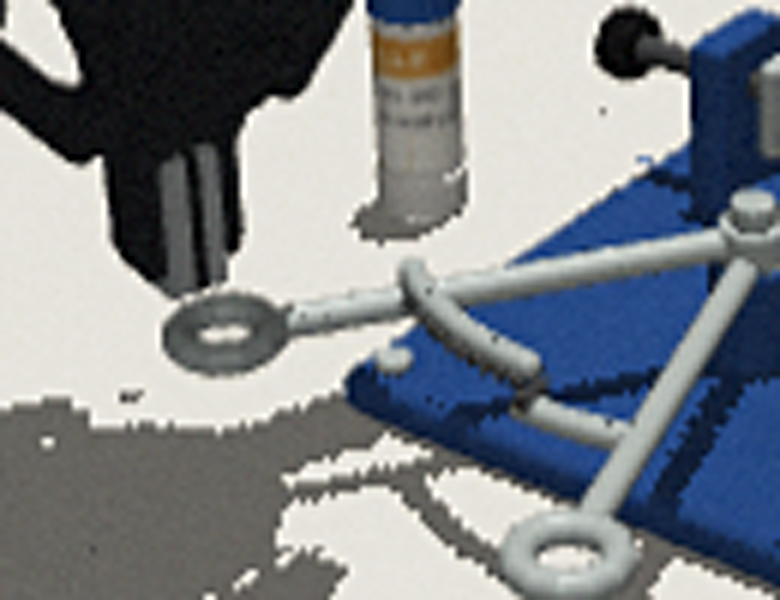

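Emit:
arm_command([
  [[-0.4, -1.1, 0], 0, 1],
  [[0, 0, 0], 0, 1],
])

```text
t: 4.62
tcp_pos: [0.4752, 0.0408, 0.0319]
tool_rot: [0.815, 0.579, -0.0, -0.0]
force: [0.6, -0.6, 0.5]
finger_gap: 0.001
```

Emit:
arm_command([
  [[-0.4, -1.1, 0], 0, 1],
  [[0, 0, 0], 0, 1],
])

```text
t: 4.88
tcp_pos: [0.4748, 0.0397, 0.0319]
tool_rot: [0.815, 0.579, -0.0, -0.0]
force: [-0.9, -0.3, -0.0]
finger_gap: 0.003
```

Emit:
arm_command([
  [[-0.4, -1.1, 0], 0, 1],
  [[0, 0, 0], 0, 1],
])

```text
t: 5.12
tcp_pos: [0.4744, 0.0386, 0.0319]
tool_rot: [0.815, 0.579, -0.0, -0.0]
force: [-0.8, 0.8, -0.7]
finger_gap: -0.0
```

Run:
```python
from h import *
c=manip.get_calibration('scene')
for z in (.02,.029,.04,.05): print(z,proj(c,[.4843,.0623,z]))
im=manip.snapshot('scene');s=manip.sense();print(s['tcp_pos'],s['force'])
cv2.imwrite('pics/s3.png',cv2.resize(im[230:330,210:340],None,fx=6,fy=6,interpolation=cv2.INTER_CUBIC))
for z in (.021,.03,.04): print(z,(proj(c,[*s['tcp_pos'][:2],z])-[210,230])*6)
```

```text
0.02 [235.72325685 286.90819857]
0.029 [235.19717102 281.66783368]
0.04 [234.54653492 275.18681788]
0.05 [233.94762179 269.22101699]
[0.4743932  0.03865889 0.03190423] [ 0.14362625 -0.79309859 -0.17229037]
0.021 [198.23737497 385.76230616]
0.03 [195.23556075 353.71692003]
0.04 [191.86155612 317.69827486]
```

View pics/s3.png

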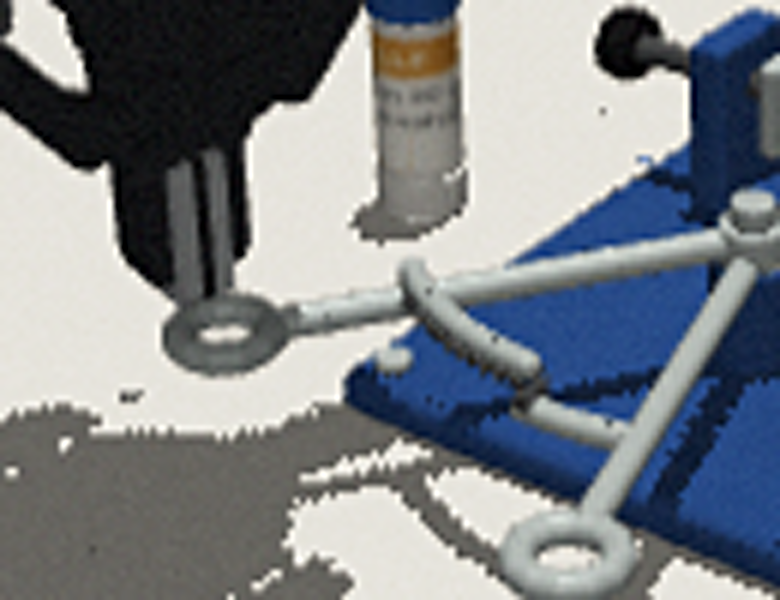

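Emit:
arm_command([
  [[4, 11, 0], 0, 1],
  [[2, 5.5, 0], 0, 1],
  [[0, 0, 0], 0, 1],
])

```text
t: 5.55
tcp_pos: [0.4807, 0.0559, 0.0319]
tool_rot: [0.815, 0.58, 0.0, 0.0]
force: [0.5, -0.6, -0.5]
finger_gap: 0.004
```

Run:
```python
from h import *
c=manip.get_calibration('scene')
im=manip.snapshot('scene');s=manip.sense();print(s['tcp_pos'],s['force'])
cv2.imwrite('pics/s4.png',cv2.resize(im[230:330,210:340],None,fx=6,fy=6,interpolation=cv2.INTER_CUBIC))
for z in (.021,.03,.04,.05): print(z,(proj(c,[*s['tcp_pos'][:2],z])-[210,230])*6)
cv2.imwrite('pics/w4.png',manip.snapshot('wrist'))
cw=manip.get_calibration('wrist');print(cw, proj(cw,s['tcp_pos']),proj(cw,s['tcp_pos']-[0,0,.011]))
```

```text
[0.48049667 0.05566716 0.03189806] [-0.41502559  0.17866282  0.39661911]
0.021 [163.27468423 353.01354385]
0.03 [160.13821737 321.35593322]
0.04 [156.61357898 285.78035263]
0.05 [153.04644713 249.77586863]
{'fovy': 66.0196021547975, 'cx': 315.23029330294366, 'cy': 238.171281834387, 'R': array([[ 9.44614170e-01, -3.28182975e-01, -7.51223219e-05],
       [-3.12826135e-01, -9.00481493e-01,  3.02114034e-01],
       [-9.92163287e-02, -2.85357697e-01, -9.53271790e-01]]), 't': array([-0.43576708,  0.21513743,  0.27232601])} [314.91023016 288.57547296] [314.9296187 279.2756081]
```

View pics/s4.png

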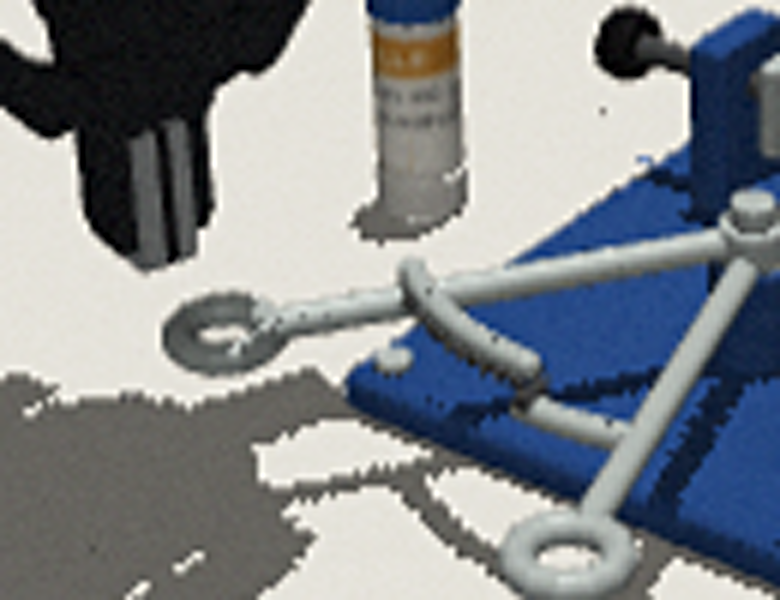

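View pics/w4.png

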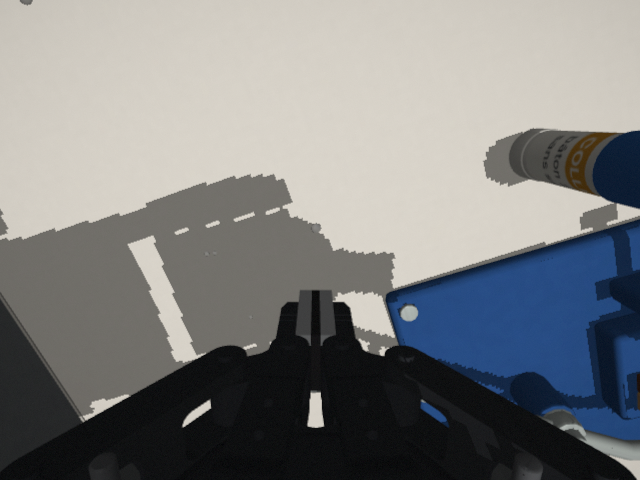

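Run:
```python
from h import *
cs=manip.get_calibration('scene');cw=manip.get_calibration('wrist')
s=manip.sense();T=s['tcp_pos'];d=np.array([-.329,-.944,0]);n=np.array([.944,-.329,0])
for h in (0,.006,.011):
  for dz in (-.011,0,.005,.01,.015,.02):
    print(h,dz,'scene near-edge',((proj(cs,T+d*h+[0,0,dz])-[210,230])*6).round(),'wrist near',proj(cw,T-d*h+[0,0,dz]).round(1))
for k in (-.011,-.006,.006,.011): print(k, proj(cw,T+n*k))
```

```text
0 -0.011 scene near-edge [164. 354.] wrist near [314.9 279.7]
0 0 scene near-edge [160. 315.] wrist near [314.8 289. ]
0 0.005 scene near-edge [158. 297.] wrist near [314.8 293.6]
0 0.01 scene near-edge [156. 279.] wrist near [314.8 298.5]
0 0.015 scene near-edge [154. 261.] wrist near [314.8 303.7]
0 0.02 scene near-edge [153. 243.] wrist near [314.8 309.1]
0.006 -0.011 scene near-edge [175. 364.] wrist near [314.9 268.8]
0.006 0 scene near-edge [172. 326.] wrist near [314.8 277.6]
0.006 0.005 scene near-edge [170. 308.] wrist near [314.8 281.9]
0.006 0.01 scene near-edge [168. 290.] wrist near [314.8 286.5]
0.006 0.015 scene near-edge [166. 272.] wrist near [314.8 291.4]
0.006 0.02 scene near-edge [165. 254.] wrist near [314.8 296.5]
0.011 -0.011 scene near-edge [185. 373.] wrist near [314.9 259.6]
0.011 0 scene near-edge [181. 334.] wrist near [314.8 267.9]
0.011 0.005 scene near-edge [180. 317.] wrist near [314.8 272. ]
0.011 0.01 scene near-edge [178. 299.] wrist near [314.8 276.3]
0.011 0.015 scene near-edge [176. 280.] wrist near [314.8 280.9]
0.011 0.02 scene near-edge [174. 262.] wrist near [314.8 285.8]
-0.011 [292.06030255 289.01369831]
-0.006 [302.40988255 289.02322197]
0.006 [327.24834805 289.04607825]
0.011 [337.59748931 289.0556015 ]
```

Emit:
arm_command([
  [[0, 0, -9], 0, 1],
  [[0, 0, -9], 0, 1],
  [[0, 0, 0], 0, 1],
  [[0, 0, 0], 0, 1],
])

```text
t: 6.15
tcp_pos: [0.4803, 0.0551, 0.0136]
tool_rot: [0.815, 0.579, -0.0, -0.0]
force: [0.3, -0.4, 0.1]
finger_gap: 0.002
```

Run:
```python
from h import *
c=manip.get_calibration('scene')
im=manip.snapshot('scene');s=manip.sense();print(s['tcp_pos'],s['force'])
cv2.imwrite('pics/s5.png',cv2.resize(im[230:330,210:340],None,fx=6,fy=6,interpolation=cv2.INTER_CUBIC))
```

```text
[0.48043681 0.05511389 0.01384875] [ 0.03329632 -0.20372934 -0.30867592]
```

View pics/s5.png

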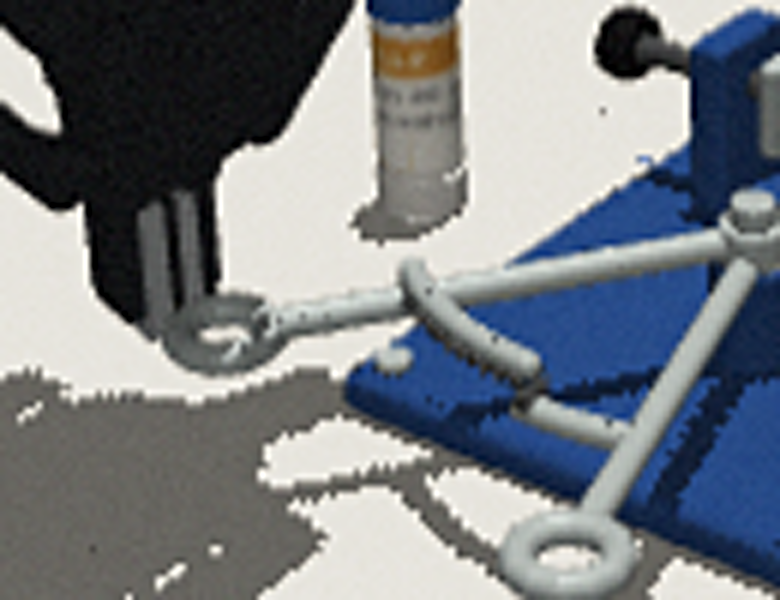

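Emit:
arm_command([
  [[-1, -3, 0], 0, 1],
  [[-1, -3, 0], 0, 1],
  [[0, 0, 0], 0, 1],
])

```text
t: 6.58
tcp_pos: [0.4785, 0.049, 0.0141]
tool_rot: [0.815, 0.579, 0.0, 0.0]
force: [-0.2, 0.1, 0.5]
finger_gap: 0.0
```

Emit:
arm_command([
  [[-0.4, -1.1, 0], 0, 1],
  [[-0.2, -0.5, 0], 0, 1],
])

```text
t: 6.82
tcp_pos: [0.4777, 0.0479, 0.014]
tool_rot: [0.815, 0.579, 0.0, -0.0]
force: [0.8, 4.3, 1.2]
finger_gap: -0.0
```

Emit:
arm_command([
  [[-0.4, -1.1, 0], 0, 1],
  [[-0.2, -0.5, 0], 0, 1],
])

```text
t: 7.08
tcp_pos: [0.4764, 0.0464, 0.0139]
tool_rot: [0.815, 0.579, -0.0, -0.001]
force: [-0.3, 5.2, 2.7]
finger_gap: 0.0
```

Emit:
arm_command([
  [[-0.4, -1.1, 0], 0, 1],
  [[-0.2, -0.5, 0], 0, 1],
])

```text
t: 7.32
tcp_pos: [0.4756, 0.0449, 0.0138]
tool_rot: [0.815, 0.579, -0.001, -0.001]
force: [-0.9, 5.2, 1.6]
finger_gap: -0.002
```

Emit:
arm_command([
  [[-0.4, -1.1, 0], 0, 1],
  [[-0.2, -0.5, 0], 0, 1],
])

```text
t: 7.58
tcp_pos: [0.4745, 0.0437, 0.0138]
tool_rot: [0.815, 0.579, -0.001, -0.001]
force: [-1.6, 7.9, 2.4]
finger_gap: -0.0
```

Run:
```python
from h import *
c=manip.get_calibration('scene')
im=manip.snapshot('scene');s=manip.sense();print(s['tcp_pos'],s['force'])
cv2.imwrite('pics/s6.png',cv2.resize(im[230:330,210:340],None,fx=6,fy=6,interpolation=cv2.INTER_CUBIC))
```

```text
[0.47449342 0.04362684 0.01379274] [-0.90049713  7.18561149  1.73125134]
```

View pics/s6.png

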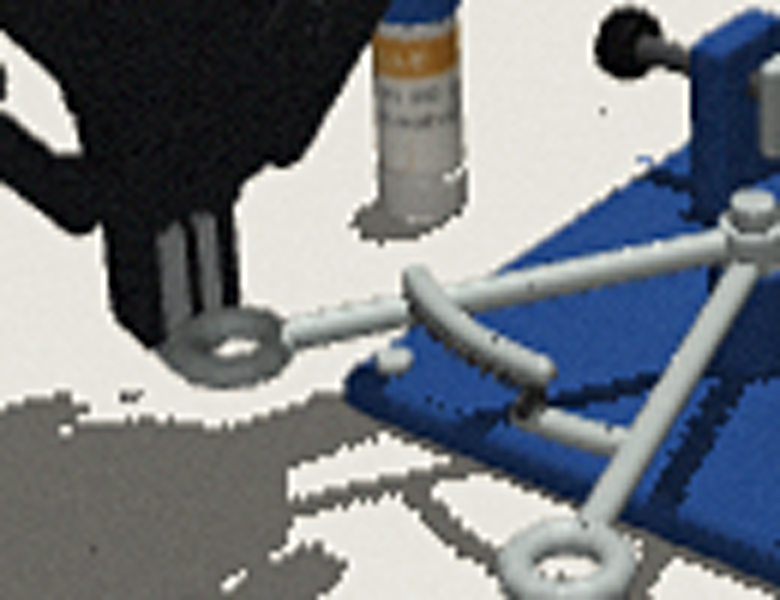

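Emit:
arm_command([
  [[-0.9, -1.35, 0], 0, 1],
])

```text
t: 7.75
tcp_pos: [0.4735, 0.0425, 0.0138]
tool_rot: [0.815, 0.579, -0.001, -0.001]
force: [-0.8, 8.4, 2.3]
finger_gap: -0.003
```

Emit:
arm_command([
  [[-0.9, -1.35, 0], 0, 1],
])

```text
t: 7.88
tcp_pos: [0.4727, 0.0407, 0.0137]
tool_rot: [0.815, 0.579, -0.001, -0.001]
force: [-1.6, 4.6, 0.7]
finger_gap: 0.002
```

Emit:
arm_command([
  [[-0.9, -1.35, 0], 0, 1],
])

```text
t: 8.0
tcp_pos: [0.4717, 0.0394, 0.0136]
tool_rot: [0.815, 0.579, -0.001, -0.001]
force: [-1.4, 5.9, 1.0]
finger_gap: -0.0
```

Emit:
arm_command([
  [[-0.85, -1.4, 0], 0, 1],
])

```text
t: 8.12
tcp_pos: [0.4708, 0.0382, 0.0137]
tool_rot: [0.815, 0.579, -0.001, -0.001]
force: [-2.3, 7.7, 1.8]
finger_gap: -0.003
```

Emit:
arm_command([
  [[-0.85, -1.4, 0], 0, 1],
])

```text
t: 8.25
tcp_pos: [0.4698, 0.0369, 0.0136]
tool_rot: [0.815, 0.579, -0.001, -0.002]
force: [-1.8, 5.6, -0.3]
finger_gap: 0.002
```

Emit:
arm_command([
  [[-0.85, -1.4, 0], 0, 1],
])

```text
t: 8.38
tcp_pos: [0.469, 0.0352, 0.0136]
tool_rot: [0.815, 0.579, -0.001, -0.001]
force: [-1.8, 6.0, 0.3]
finger_gap: -0.0
```

Emit:
arm_command([
  [[-0.8, -1.4, 0], 0, 1],
])

```text
t: 8.5
tcp_pos: [0.4681, 0.0339, 0.0136]
tool_rot: [0.815, 0.579, -0.001, -0.002]
force: [-1.1, 6.3, 0.9]
finger_gap: -0.001
```

Emit:
arm_command([
  [[-0.8, -1.4, 0], 0, 1],
])

```text
t: 8.62
tcp_pos: [0.4673, 0.0326, 0.0136]
tool_rot: [0.815, 0.579, -0.001, -0.002]
force: [-1.0, 7.3, 0.5]
finger_gap: -0.003
```

```bash
cat >> h.py <<'E'
P0=np.array([.5732,-.0548]);D=np.array([-.329,-.944])
def theta(x,y,c=.0265):
    r=np.array([x,y])+D*c-P0
    return (np.arctan2(r[1],r[0])%(2*np.pi))-np.radians(143.52), np.hypot(*r)
E
python3 - <<'E'
from h import *
for x,y in [(.478,.0488),(.4745,.0437),(.4735,.0425),(.4727,.0407),(.4717,.0394),(.4708,.0382),(.4698,.0369),(.469,.0352),(.4673,.0326)]: print(x,y,[np.round(theta(x,y,c),3) for c in (.0255,.027)])
E
```

```text
0.478 0.0488 [array([-0.018,  0.131]), array([-0.007,  0.13 ])]
0.4745 0.0437 [array([0.029, 0.13 ]), array([0.04, 0.13])]
0.4735 0.0425 [array([0.041, 0.131]), array([0.052, 0.13 ])]
0.4727 0.0407 [array([0.056, 0.13 ]), array([0.067, 0.13 ])]
0.4717 0.0394 [array([0.069, 0.13 ]), array([0.08, 0.13])]
0.4708 0.0382 [array([0.08, 0.13]), array([0.091, 0.13 ])]
0.4698 0.0369 [array([0.093, 0.131]), array([0.104, 0.13 ])]
0.469 0.0352 [array([0.107, 0.13 ]), array([0.118, 0.13 ])]
0.4673 0.0326 [array([0.131, 0.131]), array([0.142, 0.13 ])]
```

Emit:
arm_command([
  [[-0.8, -1.4, 0], 0, 1],
])

```text
t: 8.75
tcp_pos: [0.4664, 0.0313, 0.0136]
tool_rot: [0.815, 0.579, -0.001, -0.002]
force: [-1.6, 3.7, -0.5]
finger_gap: 0.004
```

Emit:
arm_command([
  [[-0.75, -1.45, 0], 0, 1],
])

```text
t: 8.88
tcp_pos: [0.4657, 0.0296, 0.0135]
tool_rot: [0.815, 0.579, -0.001, -0.002]
force: [-1.9, 5.3, -0.6]
finger_gap: -0.001
```

Emit:
arm_command([
  [[-0.75, -1.45, 0], 0, 1],
])

```text
t: 9.0
tcp_pos: [0.4648, 0.0282, 0.0135]
tool_rot: [0.815, 0.579, -0.001, -0.002]
force: [-2.1, 6.5, -0.3]
finger_gap: 0.0
```

Emit:
arm_command([
  [[-0.7, -1.45, 0], 0, 1],
])

```text
t: 9.12
tcp_pos: [0.464, 0.0269, 0.0135]
tool_rot: [0.815, 0.579, -0.001, -0.002]
force: [-2.1, 7.8, 0.7]
finger_gap: -0.0
```

Emit:
arm_command([
  [[-0.7, -1.45, 0], 0, 1],
])

```text
t: 9.25
tcp_pos: [0.4633, 0.0255, 0.0135]
tool_rot: [0.815, 0.579, -0.001, -0.002]
force: [-2.1, 4.3, -1.4]
finger_gap: -0.002
```

Emit:
arm_command([
  [[-0.7, -1.45, 0], 0, 1],
])

```text
t: 9.38
tcp_pos: [0.4627, 0.0238, 0.0135]
tool_rot: [0.815, 0.579, -0.001, -0.002]
force: [-2.1, 6.3, -0.5]
finger_gap: -0.001
```

Run:
```python
from h import *
im=manip.snapshot('top');s=manip.sense();print(s['tcp_pos'],s['force'],theta(*s['tcp_pos'][:2],.0275))
cv2.imwrite('pics/t7.png',cv2.resize(im[215:365,290:490],None,fx=4,fy=4,interpolation=cv2.INTER_CUBIC))
```

```text
[0.46263989 0.0236515  0.01344835] [-1.41629594  3.70483615 -0.14667102] (np.float64(0.22314119467851246), np.float64(0.13061906115052757))
```

View pics/t7.png

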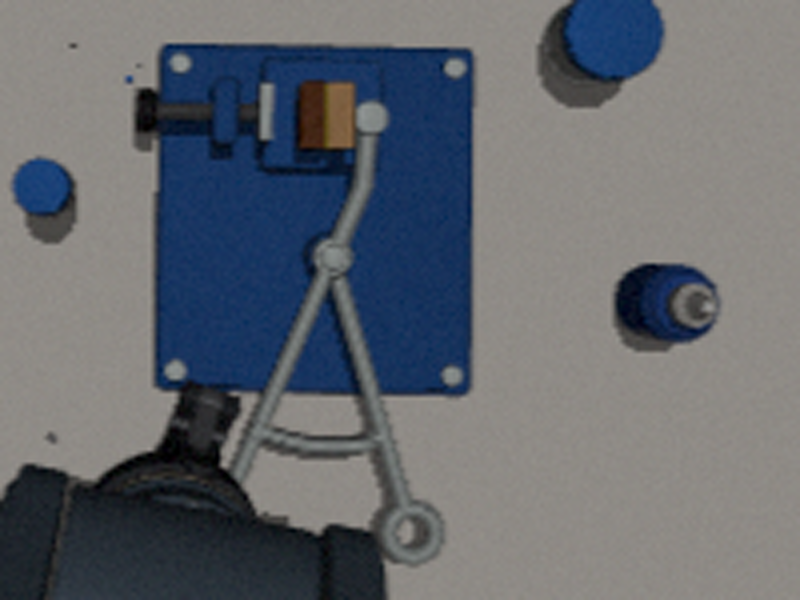

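Emit:
arm_command([
  [[-0.65, -1.5, 0], 0, 1],
])

```text
t: 9.55
tcp_pos: [0.462, 0.0224, 0.0134]
tool_rot: [0.815, 0.579, -0.001, -0.002]
force: [-2.2, 6.1, -0.5]
finger_gap: -0.001
```

Emit:
arm_command([
  [[-0.65, -1.5, 0], 0, 1],
])

```text
t: 9.68
tcp_pos: [0.4612, 0.021, 0.0134]
tool_rot: [0.815, 0.579, -0.001, -0.002]
force: [-2.0, 7.7, 0.5]
finger_gap: 0.004
```

Emit:
arm_command([
  [[-0.6, -1.5, 0], 0, 1],
])

```text
t: 9.8
tcp_pos: [0.4605, 0.0196, 0.0134]
tool_rot: [0.815, 0.579, -0.001, -0.002]
force: [-1.4, 4.0, 0.3]
finger_gap: 0.001
```

Emit:
arm_command([
  [[-0.6, -1.5, 0], 0, 1],
])

```text
t: 9.93
tcp_pos: [0.46, 0.0179, 0.0134]
tool_rot: [0.815, 0.579, -0.002, -0.002]
force: [-1.8, 4.8, -0.3]
finger_gap: -0.001
```

Emit:
arm_command([
  [[-0.6, -1.5, 0], 0, 1],
])

```text
t: 10.05
tcp_pos: [0.4593, 0.0164, 0.0134]
tool_rot: [0.815, 0.579, -0.002, -0.002]
force: [-2.3, 6.4, -0.6]
finger_gap: 0.002
```

Emit:
arm_command([
  [[-0.55, -1.5, 0], 0, 1],
])

```text
t: 10.18
tcp_pos: [0.4586, 0.0151, 0.0134]
tool_rot: [0.815, 0.579, -0.002, -0.002]
force: [-2.4, 6.8, -0.4]
finger_gap: -0.001
```

Emit:
arm_command([
  [[-0.55, -1.55, 0], 0, 1],
])

```text
t: 10.3
tcp_pos: [0.458, 0.0136, 0.0134]
tool_rot: [0.815, 0.579, -0.002, -0.002]
force: [-2.6, 4.4, -0.8]
finger_gap: 0.002
```

Run:
```python
from h import *
im=manip.snapshot('top');s=manip.sense();print(s['tcp_pos'],s['force'],theta(*s['tcp_pos'][:2],.0275))
cv2.imwrite('pics/t8.png',cv2.resize(im[215:365,290:490],None,fx=4,fy=4,interpolation=cv2.INTER_CUBIC))
```

```text
[0.45831434 0.01320865 0.01343207] [-1.31686511  3.32548251 -1.68097348] (np.float64(0.3095987542673999), np.float64(0.13087213827545538))
```

View pics/t8.png

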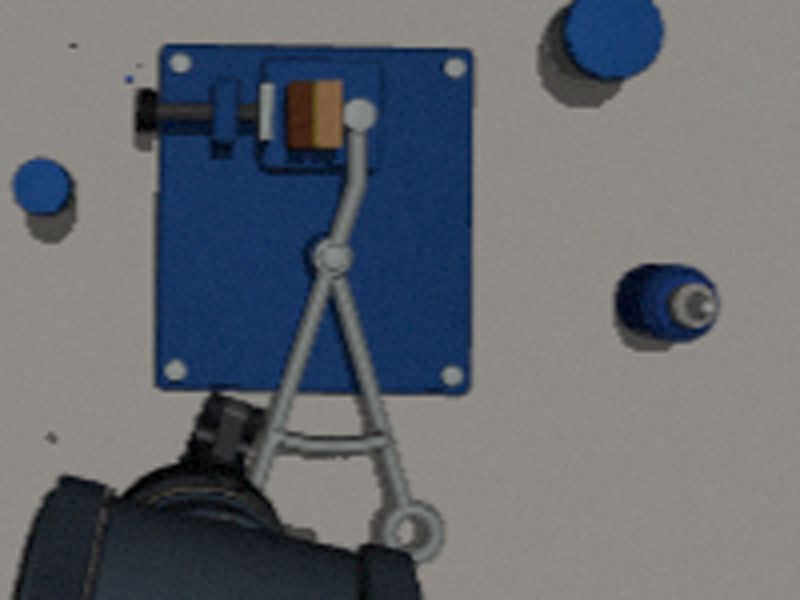

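Emit:
arm_command([
  [[-0.5, -1.55, 0], 0, 1],
])

```text
t: 10.48
tcp_pos: [0.4582, 0.0117, 0.0135]
tool_rot: [0.815, 0.579, -0.001, -0.002]
force: [-1.1, 5.4, -1.2]
finger_gap: 0.001
```

Emit:
arm_command([
  [[-0.5, -1.55, 0], 0, 1],
])

```text
t: 10.6
tcp_pos: [0.4575, 0.0102, 0.0135]
tool_rot: [0.815, 0.579, -0.001, -0.002]
force: [-1.9, 6.4, -1.2]
finger_gap: 0.002
```

Emit:
arm_command([
  [[-0.5, -1.55, 0], 0, 1],
])

```text
t: 10.72
tcp_pos: [0.4569, 0.0088, 0.0135]
tool_rot: [0.815, 0.579, -0.001, -0.002]
force: [-0.1, 6.6, -1.0]
finger_gap: -0.0
```

Emit:
arm_command([
  [[-0.45, -1.55, 0], 0, 1],
])

```text
t: 10.85
tcp_pos: [0.4563, 0.0074, 0.0134]
tool_rot: [0.815, 0.579, -0.001, -0.002]
force: [-2.2, 4.8, -0.7]
finger_gap: -0.0
```

Emit:
arm_command([
  [[-0.2, -0.8, 0], 0, 1],
])

```text
t: 10.98
tcp_pos: [0.4569, 0.006, 0.0136]
tool_rot: [0.815, 0.579, -0.001, -0.001]
force: [-1.2, 5.2, 0.1]
finger_gap: 0.002
```

Emit:
arm_command([
  [[-0.2, -0.8, 0], 0, 1],
])

```text
t: 11.1
tcp_pos: [0.4573, 0.0051, 0.0137]
tool_rot: [0.815, 0.579, -0.001, -0.001]
force: [-1.9, 5.0, -0.7]
finger_gap: 0.002
```

Emit:
arm_command([
  [[-0.2, -0.8, 0], 0, 1],
])

```text
t: 11.22
tcp_pos: [0.4569, 0.0043, 0.0137]
tool_rot: [0.815, 0.579, -0.001, -0.001]
force: [-1.1, 4.9, -1.2]
finger_gap: -0.001
```

Emit:
arm_command([
  [[-0.2, -0.8, 0], 0, 1],
])

```text
t: 11.35
tcp_pos: [0.4566, 0.0036, 0.0137]
tool_rot: [0.815, 0.579, -0.001, -0.001]
force: [-2.1, 5.5, -0.8]
finger_gap: 0.001
```

Emit:
arm_command([
  [[-0.2, -0.8, 0], 0, 1],
])

```text
t: 11.48
tcp_pos: [0.4564, 0.0029, 0.0137]
tool_rot: [0.815, 0.579, -0.001, -0.001]
force: [-2.5, 6.7, -1.4]
finger_gap: -0.001
```

Emit:
arm_command([
  [[-0.2, -0.8, 0], 0, 1],
])

```text
t: 11.6
tcp_pos: [0.4561, 0.0022, 0.0137]
tool_rot: [0.815, 0.579, -0.001, -0.001]
force: [-1.7, 6.7, -0.7]
finger_gap: -0.001
```

Run:
```python
from h import *
im=manip.snapshot('top');s=manip.sense();print(s['tcp_pos'],s['force'],theta(*s['tcp_pos'][:2],.0275))
cv2.imwrite('pics/t9.png',cv2.resize(im[215:365,290:490],None,fx=4,fy=4,interpolation=cv2.INTER_CUBIC))
im=manip.snapshot('scene')
cv2.imwrite('pics/s9.png',cv2.resize(im[230:330,210:340],None,fx=6,fy=6,interpolation=cv2.INTER_CUBIC))
```

```text
[0.45609486 0.00212049 0.01369621] [-1.82601706  6.1541735  -0.41427503] (np.float64(0.39603187577903576), np.float64(0.12989626724113787))
```

View pics/t9.png

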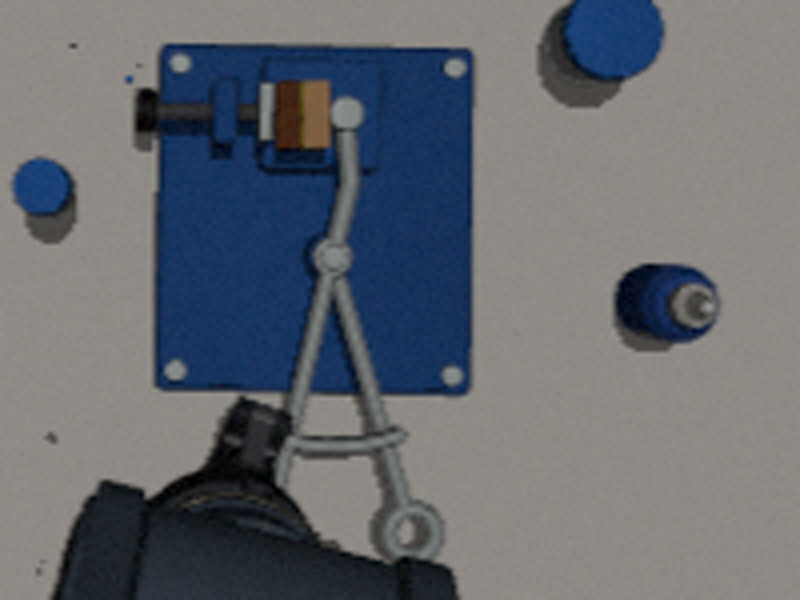

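View pics/s9.png

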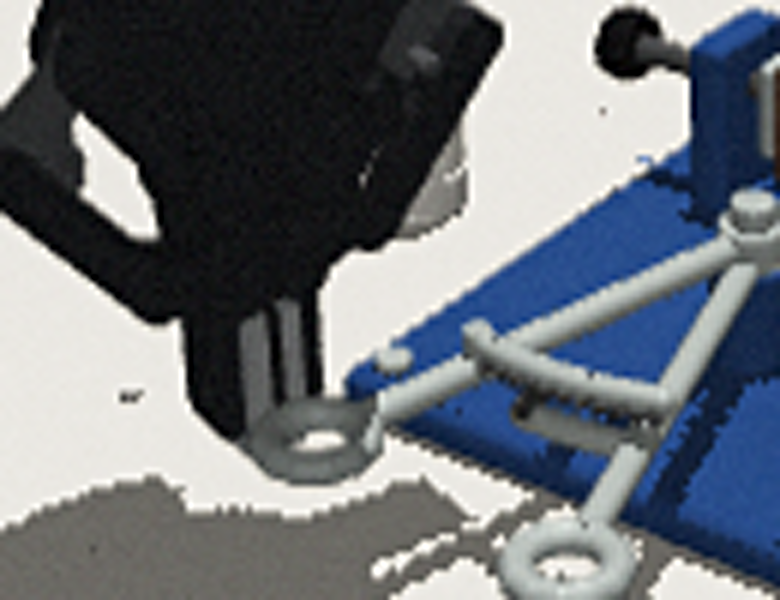

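Emit:
arm_command([
  [[-0.1, -0.5, 0], 0, 1],
])

```text
t: 11.82
tcp_pos: [0.456, 0.0018, 0.0137]
tool_rot: [0.815, 0.579, -0.001, -0.001]
force: [-1.2, 7.0, 0.7]
finger_gap: -0.001
```

Emit:
arm_command([
  [[-0.1, -0.5, 0], 0, 1],
])

```text
t: 11.95
tcp_pos: [0.4558, 0.0013, 0.0137]
tool_rot: [0.815, 0.579, -0.001, -0.001]
force: [-1.6, 6.9, -0.6]
finger_gap: -0.0
```

Emit:
arm_command([
  [[-0.1, -0.5, 0], 0, 1],
])

```text
t: 12.08
tcp_pos: [0.4558, 0.0007, 0.0137]
tool_rot: [0.815, 0.579, -0.001, -0.001]
force: [-1.1, 3.7, 0.4]
finger_gap: 0.0
```

Emit:
arm_command([
  [[-0.1, -0.5, 0], 0, 1],
])

```text
t: 12.2
tcp_pos: [0.4566, -0.0003, 0.0138]
tool_rot: [0.815, 0.579, -0.0, -0.0]
force: [-1.6, 4.2, 0.8]
finger_gap: 0.002
```

Emit:
arm_command([
  [[-0.1, -0.5, 0], 0, 1],
])

```text
t: 12.32
tcp_pos: [0.4565, -0.0007, 0.0138]
tool_rot: [0.815, 0.579, -0.0, -0.0]
force: [-1.2, 6.1, 0.2]
finger_gap: -0.002
```

Emit:
arm_command([
  [[-0.1, -0.5, 0], 0, 1],
])

```text
t: 12.45
tcp_pos: [0.4564, -0.001, 0.0139]
tool_rot: [0.815, 0.579, -0.0, -0.001]
force: [-1.3, 7.7, -0.6]
finger_gap: -0.004
```

Emit:
arm_command([
  [[-0.1, -0.5, 0], 0, 1],
])

```text
t: 12.58
tcp_pos: [0.4563, -0.0014, 0.0139]
tool_rot: [0.815, 0.579, -0.0, -0.001]
force: [-0.3, 7.9, -0.1]
finger_gap: 0.002
```

Emit:
arm_command([
  [[-0.1, -0.5, 0], 0, 1],
])

```text
t: 12.7
tcp_pos: [0.4561, -0.0018, 0.0139]
tool_rot: [0.815, 0.579, -0.0, -0.001]
force: [-1.3, 8.0, 0.9]
finger_gap: -0.001
```

Emit:
arm_command([
  [[-0.1, -0.5, 0], 0, 1],
])

```text
t: 12.82
tcp_pos: [0.456, -0.0022, 0.0139]
tool_rot: [0.815, 0.579, -0.0, -0.001]
force: [-0.4, 8.9, 1.0]
finger_gap: 0.0
```

Emit:
arm_command([
  [[-0.1, -0.5, 0], 0, 1],
])

```text
t: 12.95
tcp_pos: [0.4558, -0.0027, 0.0139]
tool_rot: [0.815, 0.579, -0.0, -0.001]
force: [-1.2, 9.4, 1.0]
finger_gap: -0.0
```

Emit:
arm_command([
  [[-0.1, -0.5, 0], 0, 1],
])

```text
t: 13.08
tcp_pos: [0.4557, -0.0031, 0.0139]
tool_rot: [0.815, 0.579, -0.0, -0.001]
force: [-1.4, 9.6, 0.2]
finger_gap: -0.004
```

Emit:
arm_command([
  [[-0.1, -0.5, 0], 0, 1],
])

```text
t: 13.2
tcp_pos: [0.4556, -0.0035, 0.0139]
tool_rot: [0.815, 0.579, -0.0, -0.001]
force: [-0.9, 9.9, 0.4]
finger_gap: 0.001
```

Emit:
arm_command([
  [[-0.1, -0.5, 0], 0, 1],
])

```text
t: 13.32
tcp_pos: [0.4554, -0.0039, 0.0139]
tool_rot: [0.815, 0.579, -0.0, -0.001]
force: [-0.8, 10.7, 0.1]
finger_gap: 0.0
```

Emit:
arm_command([
  [[-0.1, -0.5, 0], 0, 1],
])

```text
t: 13.45
tcp_pos: [0.4553, -0.0043, 0.0139]
tool_rot: [0.815, 0.579, -0.0, -0.001]
force: [-1.0, 11.9, 0.4]
finger_gap: 0.002
```

Emit:
arm_command([
  [[-0.1, -0.5, 0], 0, 1],
])

```text
t: 13.58
tcp_pos: [0.4552, -0.0047, 0.0138]
tool_rot: [0.815, 0.579, -0.0, -0.001]
force: [-1.0, 10.4, -0.5]
finger_gap: -0.001
```

Emit:
arm_command([
  [[-0.1, -0.5, 0], 0, 1],
])

```text
t: 13.7
tcp_pos: [0.455, -0.0051, 0.0139]
tool_rot: [0.815, 0.579, -0.0, -0.001]
force: [-0.2, 11.4, 1.0]
finger_gap: -0.001
```

Emit:
arm_command([
  [[-0.1, -0.5, 0], 0, 1],
])

```text
t: 13.82
tcp_pos: [0.4549, -0.0056, 0.0139]
tool_rot: [0.815, 0.579, -0.0, -0.001]
force: [0.7, 11.9, 1.2]
finger_gap: -0.001
```

Emit:
arm_command([
  [[-0.1, -0.5, 0], 0, 1],
])

```text
t: 13.95
tcp_pos: [0.4547, -0.0062, 0.0138]
tool_rot: [0.815, 0.579, -0.0, -0.001]
force: [-0.1, 10.4, 0.4]
finger_gap: 0.002
```

Emit:
arm_command([
  [[-0.05, -0.3, 0], 0, 1],
])

```text
t: 14.08
tcp_pos: [0.4546, -0.0066, 0.0138]
tool_rot: [0.815, 0.579, -0.0, -0.001]
force: [-1.8, 9.7, 0.5]
finger_gap: -0.001
```

Emit:
arm_command([
  [[0, 0, 0], 0, 1],
])

```text
t: 14.2
tcp_pos: [0.4546, -0.0066, 0.0138]
tool_rot: [0.815, 0.579, -0.0, -0.001]
force: [-0.8, 10.9, 0.3]
finger_gap: -0.001
```

Emit:
arm_command([
  [[-0.05, -0.3, 0], 0, 1],
])

```text
t: 14.32
tcp_pos: [0.4546, -0.0069, 0.0138]
tool_rot: [0.815, 0.579, -0.0, -0.001]
force: [-0.8, 10.5, 0.9]
finger_gap: 0.001
```

Emit:
arm_command([
  [[0, 0, 0], 0, 1],
])

```text
t: 14.45
tcp_pos: [0.4545, -0.0069, 0.0138]
tool_rot: [0.815, 0.579, -0.0, -0.001]
force: [0.1, 10.9, 1.0]
finger_gap: 0.002
```

Emit:
arm_command([
  [[-0.1, -0.6, 0], 0, 1],
  [[-0.1, -0.6, 0], 0, 1],
])

```text
t: 14.7
tcp_pos: [0.4543, -0.0079, 0.0138]
tool_rot: [0.815, 0.579, -0.0, -0.001]
force: [-0.4, 12.1, 0.1]
finger_gap: -0.0
```

Emit:
arm_command([
  [[-0.1, -0.6, 0], 0, 1],
  [[-0.1, -0.6, 0], 0, 1],
])

```text
t: 14.95
tcp_pos: [0.454, -0.0089, 0.0139]
tool_rot: [0.815, 0.579, -0.0, -0.002]
force: [-0.6, 12.9, 0.2]
finger_gap: -0.002
```

Emit:
arm_command([
  [[-0.1, -0.5, 0], 0, 1],
])

```text
t: 15.08
tcp_pos: [0.4538, -0.0093, 0.0138]
tool_rot: [0.816, 0.579, -0.0, -0.002]
force: [-0.4, 13.9, 1.2]
finger_gap: 0.003
```

Emit:
arm_command([
  [[-0.1, -0.5, 0], 0, 1],
])

```text
t: 15.2
tcp_pos: [0.4537, -0.0097, 0.0138]
tool_rot: [0.815, 0.579, -0.0, -0.002]
force: [-0.6, 12.3, 1.3]
finger_gap: 0.002
```

Emit:
arm_command([
  [[-0.1, -0.5, 0], 0, 1],
])

```text
t: 15.32
tcp_pos: [0.4536, -0.0101, 0.0139]
tool_rot: [0.816, 0.579, -0.0, -0.002]
force: [-0.7, 14.9, 0.6]
finger_gap: 0.001
```

Emit:
arm_command([
  [[-0.1, -0.5, 0], 0, 1],
])

```text
t: 15.45
tcp_pos: [0.4535, -0.0105, 0.0138]
tool_rot: [0.816, 0.579, -0.0, -0.002]
force: [-0.4, 15.6, 1.1]
finger_gap: -0.001
```

Emit:
arm_command([
  [[-0.1, -0.5, 0], 0, 1],
])

```text
t: 15.58
tcp_pos: [0.4534, -0.0109, 0.0138]
tool_rot: [0.816, 0.579, -0.0, -0.002]
force: [0.4, 15.2, 1.2]
finger_gap: 0.001
```

Emit:
arm_command([
  [[-0.1, -0.5, 0], 0, 1],
])

```text
t: 15.7
tcp_pos: [0.4533, -0.0114, 0.0138]
tool_rot: [0.816, 0.579, -0.0, -0.002]
force: [0.4, 15.6, 1.5]
finger_gap: 0.002
```

Run:
```python
from h import *
s=manip.sense();print(s['tcp_pos'],s['force'],theta(*s['tcp_pos'][:2],.0275))
```

```text
[ 0.45329687 -0.01137193  0.01384135] [ 0.42780211 15.57246134  1.54269317] (np.float64(0.5020524846857368), np.float64(0.13012839052958908))
```

Emit:
arm_command([
  [[-0.05, -0.35, 0], 0, 1],
])

```text
t: 15.82
tcp_pos: [0.4532, -0.0117, 0.0138]
tool_rot: [0.816, 0.579, -0.0, -0.002]
force: [0.6, 15.9, 0.8]
finger_gap: 0.002
```

Emit:
arm_command([
  [[-0.05, -0.35, 0], 0, 1],
])

```text
t: 15.95
tcp_pos: [0.4531, -0.012, 0.0139]
tool_rot: [0.816, 0.579, -0.0, -0.002]
force: [-0.2, 13.9, 0.8]
finger_gap: -0.004
```

Emit:
arm_command([
  [[-0.05, -0.35, 0], 0, 1],
])

```text
t: 16.08
tcp_pos: [0.453, -0.0126, 0.0138]
tool_rot: [0.815, 0.579, -0.0, -0.002]
force: [-0.5, 13.2, 0.3]
finger_gap: 0.003
```

Emit:
arm_command([
  [[-0.05, -0.35, 0], 0, 1],
])

```text
t: 16.2
tcp_pos: [0.4529, -0.0129, 0.0138]
tool_rot: [0.815, 0.579, -0.0, -0.002]
force: [-0.5, 14.3, 1.2]
finger_gap: -0.003
```

Emit:
arm_command([
  [[0.2, 1.2, 0], 0, 1],
  [[0.2, 1.2, 0], 0, 1],
  [[0, 0, 0], 0, 1],
])

```text
t: 16.58
tcp_pos: [0.4534, -0.0114, 0.0138]
tool_rot: [0.815, 0.579, -0.001, -0.001]
force: [-1.0, 8.6, 0.8]
finger_gap: -0.0
```

Emit:
arm_command([
  [[0.4, 1.6, 0], 0, 1],
  [[0.4, 1.6, 0], 0, 1],
  [[0, 0, 0], 0, 1],
])

```text
t: 16.95
tcp_pos: [0.4568, -0.01, 0.0141]
tool_rot: [0.815, 0.579, 0.001, 0.001]
force: [-0.9, 0.5, 0.1]
finger_gap: 0.001
```

Emit:
arm_command([
  [[2, 6, 0], 0, 1],
  [[3, 8, 0], 0, 1],
  [[0, 0, 20], 0, 1],
  [[0, 0, 40], 0, 1],
  [[0, 0, 40], 0, 1],
  [[0, 0, 0], 0, 1],
])

```text
t: 17.7
tcp_pos: [0.4628, 0.0048, 0.1165]
tool_rot: [0.815, 0.58, 0.002, 0.003]
force: [-0.3, -0.2, 0.0]
finger_gap: -0.002
```

Run:
```python
from h import *
im=manip.snapshot('scene');s=manip.sense();print(s['t'],s['tcp_pos'],s['force'])
cv2.imwrite('pics/s10.png',cv2.resize(im[180:350,200:420],None,fx=3.5,fy=3.5,interpolation=cv2.INTER_CUBIC))
im=manip.snapshot('top')
cv2.imwrite('pics/t10.png',cv2.resize(im[215:365,290:490],None,fx=4,fy=4,interpolation=cv2.INTER_CUBIC))
```

```text
17.75 [0.46155567 0.00498443 0.11505535] [ 0.81520127  0.84728936 -0.6690287 ]
```

View pics/s10.png

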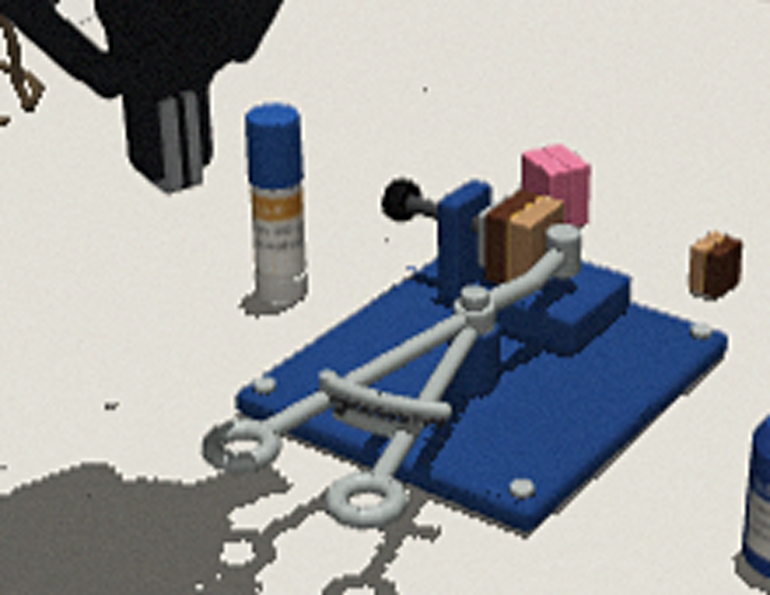

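View pics/t10.png

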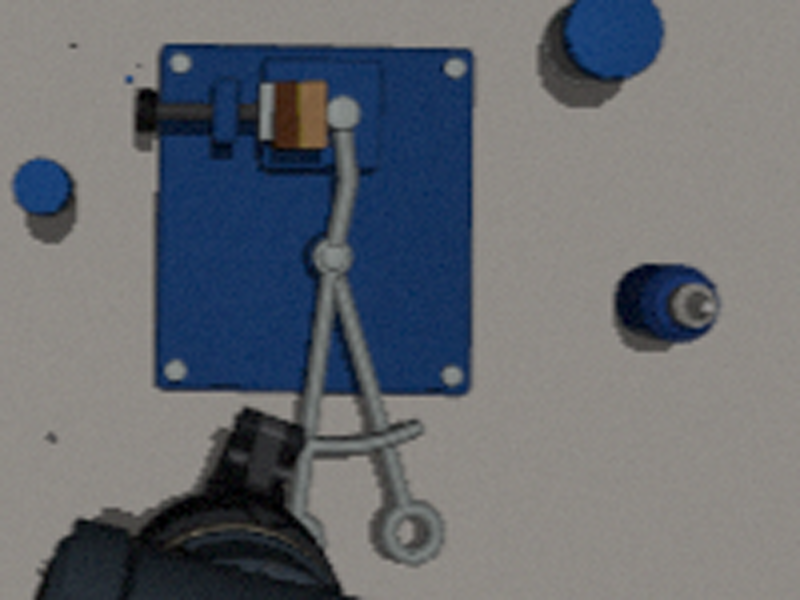

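Emit:
arm_command([
  [[-6, -48, 0], 0, 1],
  [[-6, -48, 0], 0, 1],
  [[0, 0, 0], 0, 1],
  [[0, 0, 0], 0, 1],
  [[0, 0, -20], 0, 1],
  [[0, 0, -20], 0, 1],
  [[0, 0, -10], 0, 1],
  [[0, 0, 0], 0, 1],
  [[0, 0, 0], 0, 1],
  [[0, 0, 0], 0, 1],
])

```text
t: 19.05
tcp_pos: [0.4489, -0.0913, 0.0645]
tool_rot: [0.815, 0.579, 0.0, 0.001]
force: [0.1, 0.3, 0.2]
finger_gap: 0.001
```

Run:
```python
from h import *
im=manip.snapshot('scene');s=manip.sense();print(s['t'],s['tcp_pos'],s['force'])
cv2.imwrite('pics/s11.png',cv2.resize(im[230:360,230:360],None,fx=4.6,fy=4.6,interpolation=cv2.INTER_CUBIC))
cv2.imwrite('pics/w11.png',manip.snapshot('wrist'))
cw=manip.get_calibration('wrist');print(proj(cw,[.449,-.091,.044]))
```

```text
19.1 [ 0.44893106 -0.09137796  0.06444059] [-0.32977949  0.33517362 -0.35318915]
[314.80181554 271.75381193]
```

View pics/s11.png

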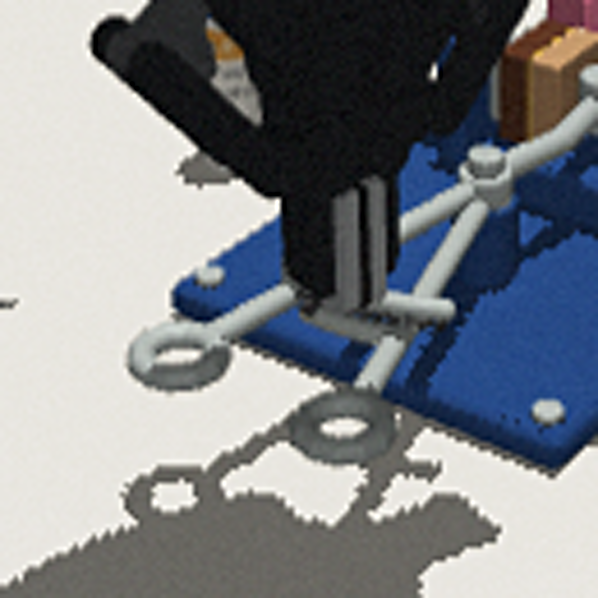

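View pics/w11.png

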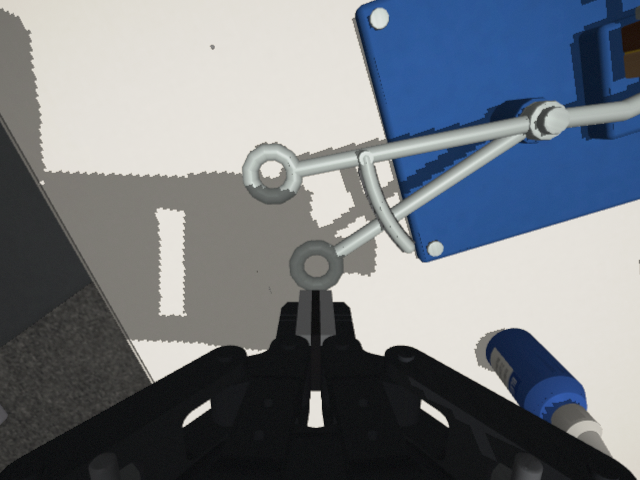

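Emit:
arm_command([
  [[0, 0, -8], 0, 1],
  [[0, 0, -8], 0, 1],
  [[0, 0, 0], 0, 1],
])

```text
t: 19.52
tcp_pos: [0.4479, -0.091, 0.0471]
tool_rot: [0.815, 0.579, -0.0, -0.001]
force: [-0.2, -1.2, 0.6]
finger_gap: -0.004
```

Emit:
arm_command([
  [[0, 0, -4], 0, 1],
  [[0, 0, -4], 0, 1],
  [[0, 0, 0], 0, 1],
])

```text
t: 19.9
tcp_pos: [0.4483, -0.0912, 0.0396]
tool_rot: [0.815, 0.579, -0.0, -0.0]
force: [-1.1, -0.3, 0.3]
finger_gap: 0.004
```

Emit:
arm_command([
  [[0, 0, -3], 0, 1],
  [[0, 0, 0], 0, 1],
])

```text
t: 20.15
tcp_pos: [0.4484, -0.0912, 0.0368]
tool_rot: [0.815, 0.579, -0.0, -0.0]
force: [0.4, -0.3, 0.5]
finger_gap: 0.001
```

Emit:
arm_command([
  [[0, 0, -2], 0, 1],
  [[0, 0, 0], 0, 1],
])

```text
t: 20.4
tcp_pos: [0.4485, -0.0912, 0.0348]
tool_rot: [0.815, 0.579, -0.0, -0.0]
force: [-0.1, -0.2, 0.4]
finger_gap: 0.002
```

Emit:
arm_command([
  [[0, 0, -2], 0, 1],
  [[0, 0, 0], 0, 1],
])

```text
t: 20.65
tcp_pos: [0.4484, -0.0912, 0.0328]
tool_rot: [0.815, 0.579, -0.0, -0.0]
force: [0.0, 0.0, -0.3]
finger_gap: -0.002
```

Emit:
arm_command([
  [[0, 0, -2], 0, 1],
  [[0, 0, 0], 0, 1],
])

```text
t: 20.9
tcp_pos: [0.4484, -0.0912, 0.0308]
tool_rot: [0.815, 0.579, -0.0, -0.0]
force: [-0.3, 0.1, 0.8]
finger_gap: -0.001
```

Emit:
arm_command([
  [[0, 0, -1.5], 0, 1],
  [[0, 0, 0], 0, 1],
])

```text
t: 21.15
tcp_pos: [0.4485, -0.0912, 0.0293]
tool_rot: [0.815, 0.579, -0.0, -0.0]
force: [0.7, 0.7, 0.0]
finger_gap: -0.001
```

Emit:
arm_command([
  [[0, 0, -1.5], 0, 1],
  [[0, 0, 0], 0, 1],
])

```text
t: 21.4
tcp_pos: [0.4485, -0.0912, 0.0278]
tool_rot: [0.815, 0.579, -0.0, -0.0]
force: [-0.4, 0.4, -0.0]
finger_gap: -0.004
```

Emit:
arm_command([
  [[0, 0, -1.5], 0, 1],
  [[0, 0, 0], 0, 1],
])

```text
t: 21.65
tcp_pos: [0.4485, -0.0912, 0.0263]
tool_rot: [0.815, 0.579, -0.0, -0.0]
force: [0.4, 0.5, -0.4]
finger_gap: 0.001
```

Run:
```python
from h import *
im=manip.snapshot('scene');s=manip.sense();print(s['t'],s['tcp_pos'],s['force'])
cv2.imwrite('pics/s12.png',cv2.resize(im[250:350,250:350],None,fx=6,fy=6,interpolation=cv2.INTER_CUBIC))
```

```text
21.7 [ 0.4484805  -0.09123769  0.02633985] [-0.06054114 -0.13068067 -0.69188486]
```

View pics/s12.png

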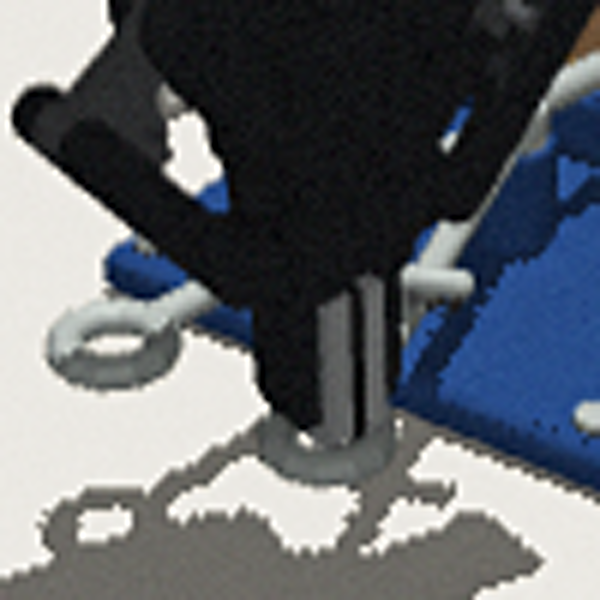

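Emit:
arm_command([
  [[0, 0, -2], 0, 1],
  [[0, 0, 0], 0, 1],
])

```text
t: 21.95
tcp_pos: [0.4486, -0.0913, 0.0245]
tool_rot: [0.815, 0.579, 0.0, 0.0]
force: [-0.7, -0.5, 3.5]
finger_gap: -0.003
```

Emit:
arm_command([
  [[0, 0, -1.5], 0, 1],
  [[0, 0, 0], 0, 1],
])

```text
t: 22.2
tcp_pos: [0.4484, -0.0913, 0.023]
tool_rot: [0.815, 0.579, -0.0, -0.0]
force: [-0.5, -1.3, 3.2]
finger_gap: 0.002
```

Emit:
arm_command([
  [[0, 0, -1.5], 0, 1],
  [[0, 0, 0], 0, 1],
])

```text
t: 22.45
tcp_pos: [0.4483, -0.0911, 0.0212]
tool_rot: [0.815, 0.579, -0.0, -0.0]
force: [-1.2, 1.0, 2.2]
finger_gap: 0.001
```

Emit:
arm_command([
  [[0, 0, -1.5], 0, 1],
  [[0, 0, 0], 0, 1],
])

```text
t: 22.7
tcp_pos: [0.4481, -0.0912, 0.0198]
tool_rot: [0.815, 0.579, -0.0, -0.0]
force: [-1.9, -0.1, 3.7]
finger_gap: -0.002
```

Run:
```python
from h import *
im=manip.snapshot('scene');s=manip.sense();print(s['t'],s['tcp_pos'],s['force'])
cv2.imwrite('pics/s13.png',cv2.resize(im[230:350,220:360],None,fx=5,fy=5,interpolation=cv2.INTER_CUBIC))
```

```text
22.75 [ 0.44810755 -0.09116301  0.01983199] [-2.17428303  0.38209869  2.78814181]
```

View pics/s13.png

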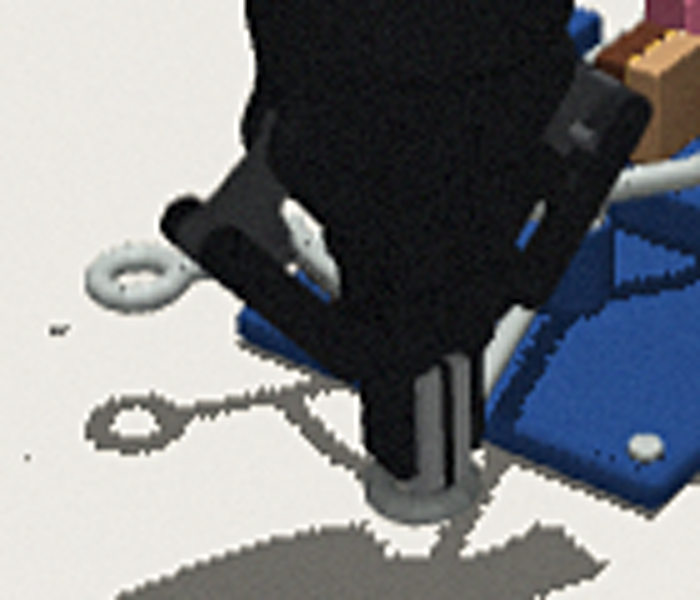

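Emit:
arm_command([
  [[0, 0, 2], 0, 1],
  [[0, 0, 2], 0, 1],
  [[0, 0, 3], 0, 1],
  [[0, 0, 5], 0, 1],
  [[0, 0, 20], 0, 1],
  [[0, 0, 40], 0, 1],
  [[0, 0, 40], 0, 1],
  [[-5, -20, 40], 0, 1],
  [[-5, -50, 20], 0, 1],
  [[0, -50, 0], 0, 1],
  [[0, 0, 0], 0, 1],
  [[0, 0, 0], 0, 1],
])

```text
t: 24.25
tcp_pos: [0.4378, -0.2106, 0.1917]
tool_rot: [0.815, 0.579, -0.0, -0.001]
force: [-0.3, 0.4, -0.9]
finger_gap: 0.004
```

Run:
```python
from h import *
im=manip.snapshot('scene');s=manip.sense();print(s['t'],s['tcp_pos'],s['force'])
cv2.imwrite('pics/s14.png',cv2.resize(im[180:350,200:420],None,fx=3.5,fy=3.5,interpolation=cv2.INTER_CUBIC))
im=manip.snapshot('top')
cv2.imwrite('pics/t14.png',cv2.resize(im[215:365,290:490],None,fx=4,fy=4,interpolation=cv2.INTER_CUBIC))
```

```text
24.3 [ 0.43778834 -0.21003159  0.19157935] [-0.47556572 -0.03306589 -0.03677157]
```

View pics/s14.png

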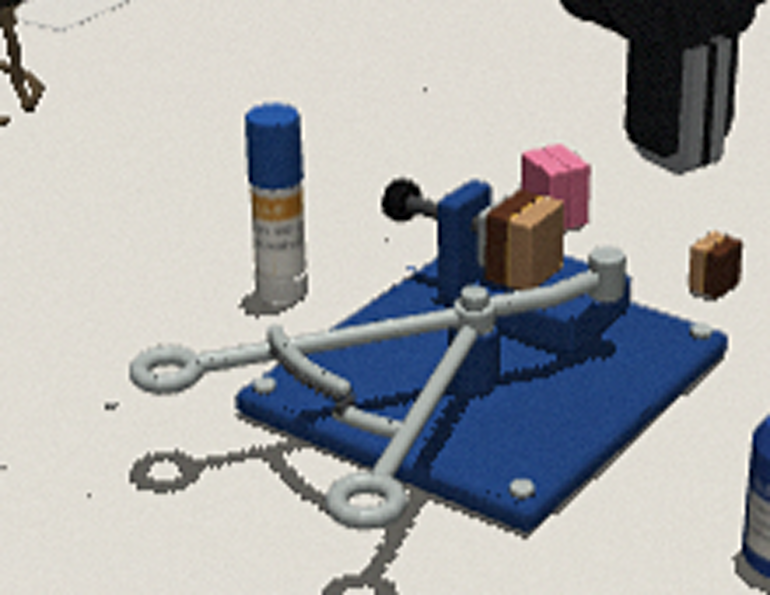

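View pics/t14.png

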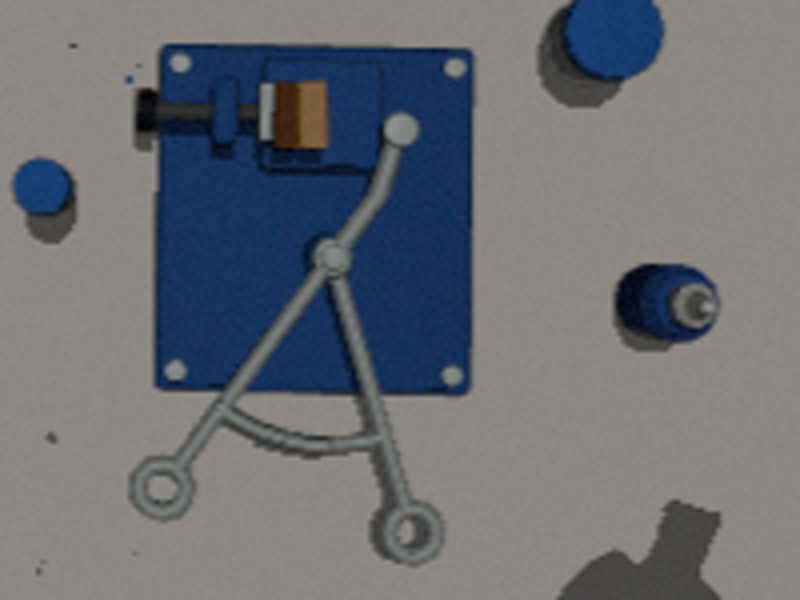

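Both handles are back where they started. The block stands upright against the anvil, and the gripper is touching nothing.

```bash
python3 -c "
from station import manip
print(manip.sign_off())"
```

```text
the job is handed in; nothing more can be done
None
```

I clamped the block two ratchet clicks past the bite, left it locked with the arm off for about 5 s, then released it and handed the job in at t ≈ 24 s of the 72 s allowed. No verdict was reported.

- **Clamping:** I pushed the free ring from its outer side with the shut fingers. The force jumped about 2.6 N at roughly 0.42 rad, just after the click at 0.41, so I took that as the bite. I went on over the clicks at 0.46 and 0.51 and stopped about 1 mm past the second one. From the ring force I estimate the ratchet held the block with about 16 N. I did not measure that directly.
- **Release:** I pressed the springy ring down about 6 mm, with at most about 3.7 N in the readings. The free handle sprang back to its starting position in the picture.
- **Last checks:** The final pictures show both rings where they were at the start and the jaw clear of the block. The block stands upright on its seat against the anvil. The glue stick, bottle and jar have not visibly moved. The arm was well clear and the wrist force was near zero.
- **Disagreements:** The shut fingertips turned out about 16 to 20 mm higher than the tool data says. My first approach therefore passed over the free ring without touching it, so I corrected the height from the pictures. The force drop at the 0.46 click was weaker than at the earlier clicks. I placed that click by the even spacing and the smaller drop.

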